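# Load the syringe drive and feed the pusher up

### The job

Load the hand-fed syringe drive: lay the syringe from its tray into the two V-blocks, tip pointing away from the carriage, so that it rests down in both Vs with its flange in the slot, and let go of it. Then turn the feed knob on the carriage clockwise, following it as it travels, until the pusher plate bears on the plunger's thumb rest, without driving the plunger in by more than a few millimetres. Move the carriage only by its knob, never by shoving its block, and leave the rest of the bench undisturbed.

Things in the scene. Friction and masses are not known exactly. Their poses are not given: they have to be found in the camera images.
- pump: the hand-fed syringe drive, fixed to the bench: off-white base 330 x 110 mm, its top 24 mm above the bench, from x = -195 to +135 mm in its own frame. Origin on the bench below the flange slot; x axis = feed direction (from the carriage towards the V-blocks), y across, z up. A rail and a steel rack run along x under the carriage, V-blocks ahead of it
- seat (a point): middle of the flange slot on the line where the seated syringe's axis lies, 68 mm above the bench; axes as the pump's. The slot is 12 mm wide along x (6 mm either side), between the rear V-block and a forked steel retainer plate 6 mm thick, 56 mm wide, 74 mm high, with a 28 mm notch for the plunger rod
- v_gap (a point): 59 mm ahead of the seat on the same line, midway between the two aluminium V-blocks (90 degree Vs open upward, each 24 mm long, 56 mm wide, lips 65 mm above the bench). The gap between them is 58 mm long for the fingers, its floor 31 mm above the bench; the rear V-block is 6 to 30 mm ahead of the seat, the front one 88 to 112 mm
- syringe: 60 ml syringe, translucent barrel, lying level on the tray. Origin on its axis in the middle of the flange; x axis towards the tip. Barrel 29 mm diameter from x = 1.5 to 116.5 mm, then a short tip; round flange 42 mm diameter, 3 mm thick; a good grip across the barrel is at x = 59 mm. The plunger's cross-shaped rod (13 mm) stands out behind to x = -55 mm. About 100 g in all
- syringe_tip (a point): the end of the syringe's tip, on its axis, 134.5 mm ahead of the flange
- plunger (a joint): how far the plunger has been pushed into the barrel, m; 0 at the start. It slides with about 5 N of friction
- plunger_end (a point): centre of the rear face of the plunger's round thumb rest (32 mm diameter, 4 mm thick), 55 mm behind the middle of the flange while the plunger is not pushed in; axes as the syringe's
- carriage (a joint): travel of the carriage along the pump's x, m, 0 to 0.060, growing towards the syringe. It starts with the pusher plate about 20 to 35 mm clear of where the plunger's end will be
- block: the block on the carriage, 56 mm along x, 64 mm wide, top 96 mm above the bench, with the pusher plate on its front; axes as the pump's; origin on the bench below the knob's axis. Not to be shoved
- pusher_face (a point): centre of the pusher plate's front face, 68 mm above the bench, 28 mm ahead of the knob's axis; axes as the pump's (x ahead)
- knob (a joint): angle of the feed knob, rad, growing clockwise seen from above, 0 to 6.0. Rack and pinion: 1 rad clockwise drives the carriage, and the knob with it, 10 mm forward (63 mm a turn), and it stays where it is left. Turning it takes about 0.2 N m
- knob_grip (a point): the place to grip the black fluted knob on top of the block: on its upright axis, 124 mm above the bench. The knob is round, 46 mm diameter (50 mm over the flutes' look), 30 mm tall from 105 to 135 mm above the bench; it can be gripped from above at any angle, with 9 mm free between it and the block's top
- tray: grey plastic syringe tray, fixed, 214 x 88 mm, origin on the bench below the syringe's flange, on the left or on the right of the pump; two notched ribs carry the syringe with its axis 38 mm above the bench, along the tray's x. Ribs at x = 12 to 22 and 96 to 106 mm, 33 mm high, 52 mm wide; tray floor 5 mm high between them
- rack: bystander: blue rack of capped sample tubes, 190 x 70 mm, 96 mm high, on the other side of the pump from the tray; origin at the centre of its underside
- reagent: bystander: white bottle, 68 mm diameter, 130 mm high; origin at the centre of its underside
- mouse: bystander: black computer mouse, 105 x 60 x 32 mm; origin under its centre
- carton: bystander: white carton, 90 x 160 x 60 mm; origin under its centre
Not all that is in view belongs to the job. There is more than one size of the syringe; the job needs the smallest.

How it is judged:
On the way, in this order (a step that is already met when the one before it is completed fails the run):
1. the syringe rests down in both V-blocks with its flange in the slot, tip ahead, and is let go (x of syringe in the frame of pump between -0.007 and 0.007 m and y of syringe in the frame of pump between -0.004 and 0.004 m and z of syringe in the frame of pump between 0.064 and 0.072 m and x of syringe_tip in the frame of pump above 0.12 m and angle between the x axis of syringe and the x axis of pump, either way round below 0.06 rad and contact force between the fingers and syringe below 0.3 N), for 0.2 s.
2. the pusher plate has come up to the plunger's thumb rest (x of plunger_end in the frame of pusher_face below 0.0025 m), for 0.2 s.
At the end, for the whole second after the job is handed in: The syringe lies at rest in both V-blocks (axis within 4 mm of its seat and 0.06 rad of the feed direction, flange in the slot, tip ahead), the pusher plate is within 2.5 mm of the plunger's thumb rest or bearing on it, and the plunger has been pushed in by less than 8 mm (x of syringe in the frame of pump between -0.007 and 0.007 m and y of syringe in the frame of pump between -0.004 and 0.004 m and z of syringe in the frame of pump between 0.064 and 0.072 m and x of syringe_tip in the frame of pump above 0.12 m and angle between the x axis of syringe and the x axis of pump, either way round below 0.06 rad and x of plunger_end in the frame of pusher_face below 0.0025 m and value of joint plunger below 0.008 m and linear speed of syringe below 0.01 m/s and velocity of joint carriage below 0.005 m/s); the robot touches nothing.
It fails at once if the plunger is driven in by 8 mm or more (value of joint plunger above 0.008 m).
It fails at once if the carriage is shoved by its block (over 6 N) (contact force between any of the fingers, the arm and block above 6 N).
It fails at once if a bystander is moved by more than 30 mm (distance of any of rack, reagent, mouse, carton from where it was at the start of the episode above 0.03 m).
It also fails if it takes over 64 s, if anything falls off the work surface, if the arm or the gripper's body presses on something with over 40 N, if the wrist force passes 120 N, or if a joint passes its speed limit or range.

### The arm

A 6-joint arm with a two-finger parallel gripper is mounted at the origin on the work surface. World frame = base frame: x ahead of the robot, y to its left, z up, the work surface at z = 0. Lengths are in m, angles in rad, forces in N, time in s.
With the tool pointing down it reaches from about 0.225 to 0.875 m from the base axis. Payload 3.4 kg.
Tool frame: the origin (TCP) lies at the very end of the fingers, on their centre line; the grasp point (between the pads) lies 19 mm behind it; z points along the fingers, y is the line along which they close (so a half turn about z gives the same grasp; the last joint's range is limited). The gripper opens to 85 mm and grips with 20 to 120 N. Pads are 22 mm wide; open, the fingers measure 114 mm over their backs; the gripper's body (76 mm by 85 mm) begins 54 mm behind the grasp point. The pads swing forward as they close: fully open they stand 13 mm farther back than shut.
Start: joints at [1.128, 0.276, 1.505, -0, 1.361, -0.121], TCP at [0.182, 0.546, 0.231] pointing down, gripper open.
Joint ranges: [-2.89, 2.89], [-0.75, 2.08], [0.22, 2.7], [-1.18, 4.32], [0.11, 2.71], [-2.7, 2.7]. Speed limits (rad/s): [2.57, 2.57, 3.14, 3.14, 3.14, 3.14].

### API

Orientations are given as a unit quaternion [w, x, y, z].
In Python, from rig import manip gives the robot as it stands. The module is installed in compiled form; this text tells all that it offers.
- The arm moves only by the tool play_rows, never from a script. Its argument "motion" is a list of rows, each a list of 5 numbers: the shift along the tool's x, y, z in units of 40 mm (1.0 is 40 mm), then the turn about the tool's z in units of 10 degrees (1.0 is 10 degrees), then the finger opening in mm, from 0 to 85.4. A call has 1 to 5 rows; each row is the pose to reach, as a shift and turn from the pose commanded when the call began, along the tool's axes at that moment; what a row does not reach only later rows make up. A row lasts 1/8 s, in which the tool goes at most 62.5 mm and 10.7 degrees, less where a joint would pass 70% of its speed; a pose out of reach is approached as far as the arm can. A call with a gripper value outside its range is refused whole. The fingers move at their own pace and stop on an object; "newtons" is the grip in N (left out, the last holds). Time passes only in rows, so rows that repeat a pose let the fingers close. It gives the time, the measured TCP pose, the force, the opening and the grip force at its end, in the units of the state.
- manip.get_state(): the state, without advancing time (a new reading comes with each control period).
- manip.get_image(name): name is "scene" or "side" or "wrist"; returns a dict with "img" (480x640x3 uint8, red, green, blue), "range_z" (480x640 float32, m along the optical axis (not along the pixel's ray), 0 where there is no reading), "fx", "fy", "cx", "cy" (pixels), "D" ([k1, k2, p1, p2, k3] as OpenCV has them; the pictures are not rectified), "R" (3x3) and "t" (3): a world point X has camera coordinates R X + t. Camera axes: x right, y down, z forward; pixel columns grow to the right and rows downward; lengths in m; the calibration is good to about 2 mm. A picture is of the moment at which its call begins.
- manip.sign_off(): hands the job in; it is judged then, once.
The state is a dict: "clock": time; "qpos": joint angles; "qd": joint speeds; "effort": joint torques, N m; "position": TCP position; "ee_rot": TCP orientation; "contact_force": force on the tool from outside, world axes, zero at the start; "moment": the same for the moment, N m; "width": finger opening in m; "gripper_force": force on a finger pad.
Only numpy, scipy, OpenCV 4.12 (cv2) and the standard library are available. Lean on these libraries where they do the work, as an engineer would, in place of code of your own. Each camera call takes 0.05 s, during which the arm holds its last target. There are 200 camera calls.

## Working session

There is one attempt and no reset: what is moved stays moved. The work goes in short steps, Python scripts to look and compute and a tool call to move; the robot and the scene stay as the last step left them, time stands still between calls to the robot, and variables do not carry over. Pictures are saved under pics/ and viewed, at most 10 in all, crops included, and the job is handed in when it is done.

Besides the shell and the picture viewer there is one more tool, called by a JSON object that holds its "method" and its "body". play_rows: Moves the arm, as the interface text tells. Its arguments: {"type":"object","properties":{"motion":{"type":"array","items":{"type":"array","items":{"type":"number"}}},"newtons":{"type":"number"}},"required":["motion"]}

```bash
mkdir -p pics; cat > h.py <<'E'
import numpy as np, cv2
from rig import manip
def cam(n):
    c=manip.get_image(n); c['K']=np.array([[c['fx'],0,c['cx']],[0,c['fy'],c['cy']],[0,0,1.]]);c['R']=np.array(c['R']);c['t']=np.array(c['t']);c['D']=np.array(c['D'],float);return c
def pts(c):
    h,w=c['range_z'].shape; u,v=np.meshgrid(np.arange(w),np.arange(h))
    n=cv2.undistortPoints(np.stack([u,v],-1).reshape(-1,1,2).astype(float),c['K'],c['D']).reshape(h,w,2)
    z=c['range_z'][...,None]; P=np.concatenate([n*z,z],-1)
    P=(P-c['t'])@c['R']; P[c['range_z']==0]=np.nan; return P
def plane(c,uv,h):
    n=cv2.undistortPoints(np.array(uv,float).reshape(-1,1,2),c['K'],c['D']).reshape(-1,2)
    d=np.c_[n,np.ones(len(n))]@c['R']; o=-c['R'].T@c['t']
    return o+d*((h-o[2])/d[:,2])[:,None]
E
python3 - <<'E'
from h import *
for n in("scene","side","wrist"):
    c=cam(n); cv2.imwrite(f"pics/{n}0.png",c['img'][...,::-1]); np.savez(f"{n}0.npz",**c); print(n,(-c['R'].T@c['t']).round(3))
print(manip.get_state())
E
```

```text
scene [ 0.949 -0.571  1.3  ]
side [-0.324 -1.05   1.219]
wrist [0.11  0.57  0.373]
{'clock': 0.15, 'qpos': array([ 1.12797929e+00,  2.76447455e-01,  1.50584365e+00,  8.02499406e-06,
        1.36073564e+00, -1.21000794e-01]), 'qd': array([ 0.00087355, -0.00234976, -0.00366295,  0.0010968 ,  0.00016975,
        0.0021318 ]), 'effort': array([ 1.47371255e-03, -4.17146802e+01, -2.46033579e+01,  1.39842327e-04,
        7.60083291e-03,  9.52235581e-06]), 'position': array([0.18169356, 0.54510879, 0.23063921]), 'ee_rot': array([-2.03243041e-04,  1.60215451e-01,  9.87081808e-01, -6.87647847e-04]), 'contact_force': array([0.76240562, 0.25292476, 0.70741548]), 'moment': array([-0.02454465, -0.0063318 , -0.03976329]), 'gripper_force': 0.0, 'width': 0.0850142589965462}
```

View pics/scene0.png

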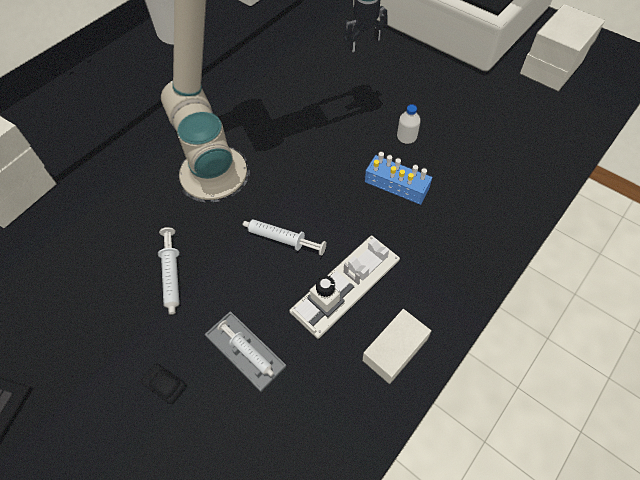

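View pics/side0.png

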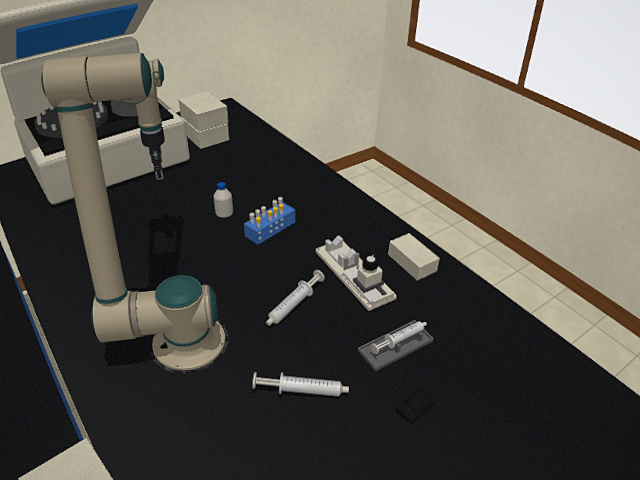

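The scene view shows the tray with its syringe at about (245,348), with thumb rest at (224,327) and tip at (270,375). The pump is at (345,285), with the knob at (325,288) and the V-blocks at (357,267) and (378,247). The side view agrees: tray at (396,343), pump at (357,272). The other two syringes are decoys.

```bash
python3 - <<'E'
from h import *
for n,box,tb in(("scene",(285,230,405,340),(200,305,290,392)),("side",(310,230,400,312),(352,315,440,372))):
    c=dict(np.load(n+"0.npz")); P=pts(c); im=c['img'].astype(int)
    def sel(b,m):
        k=np.zeros(m.shape,bool);k[b[1]:b[3],b[0]:b[2]]=1;return P[k&m]
    z=P[...,2]
    top=sel(box,(abs(z-.024)<.004)&(im.min(-1)>120))
    r=cv2.minAreaRect((top[:,:2]*1000).astype(np.float32));print(n,'pump',r,np.round(cv2.boxPoints(r)))
    k=sel(box,(z>.127)&(z<.145));print('knob',len(k),np.nanmedian(k,0),(k.min(0)+k.max(0))/2)
    s=sel(tb,(im.min(-1)>130)&(z>.03)); 
    m=s[:,:2].mean(0);u,w,v=np.linalg.svd(s[:,:2]-m);t=(s[:,:2]-m)@v[0];print('syr',m,v[0],t.min(),t.max(),np.median(s[:,2]))
    t_=sel(tb,(z>.001)&(z<.02)); r=cv2.minAreaRect((t_[:,:2]*1000).astype(np.float32));print('tray',r)
    for nm,uv in (("scene",[(224,327),(270,375)]),("side",[(377,350),(427,324)])):
        if nm==n: print('axis',plane(c,uv,.038).round(3))
    for zz in(.06,.08):pass
    b=sel(box,(z>.058)&(z<.08)); print('mid',len(b))
E
```

```text
scene pump ((502.0976867675781, -49.59510803222656), (329.42584228515625, 270.370849609375), 84.73885345458984) [[ 352. -201.]
 [ 622. -226.]
 [ 652.  102.]
 [ 383.  127.]]
knob 267 [ 0.57500089 -0.13692055  0.1340067 ] [ 0.57430937 -0.13471243  0.13393861]
syr [ 0.50845657 -0.36585442] [ 0.99728117 -0.07369042] -0.1029733449137502 0.08927262409140217 0.048083108968709244
tray ((477.9665222167969, -359.7786865234375), (249.55978393554688, 233.9088592529297), 39.4540901184082)
axis [[ 0.418 -0.359  0.038]
 [ 0.595 -0.376  0.038]]
mid 731
side pump ((517.9638671875, -48.53666687011719), (332.11968994140625, 232.4661102294922), 85.023193359375) [[ 388. -204.]
 [ 619. -224.]
 [ 648.  107.]
 [ 417.  127.]]
knob 134 [ 0.56943355 -0.13582419  0.13381461] [ 0.56992527 -0.1347455   0.13370303]
syr [ 0.50653981 -0.36714067] [-0.99702482  0.07708121] -0.09160155571277183 0.09975235293770383 0.04872276723158621
tray ((504.6806335449219, -353.9440612792969), (225.65402221679688, 275.64459228515625), 53.15053939819336)
axis [[ 0.412 -0.364  0.038]
 [ 0.6   -0.375  0.038]]
mid 321
```

```bash
cat >> h.py <<'E'
def yaw():
    w,x,y,z=manip.get_state()['ee_rot']; return np.degrees(np.arctan2(2*x*y+2*w*z and 1-2*x*x-2*z*z,2*(x*y-w*z)))
def to(x,y,z,yw):
    "shift (units of 40 mm) in tool axes and turn (10 deg) to reach TCP x,y,z with tool y at yaw yw (deg)"
    s=manip.get_state(); w,a,b,c=s['ee_rot']
    R=np.array([[1-2*(b*b+c*c),2*(a*b-w*c),2*(a*c+w*b)],[2*(a*b+w*c),1-2*(a*a+c*c),2*(b*c-w*a)],[2*(a*c-w*b),2*(b*c+w*a),1-2*(a*a+b*b)]])
    y0=np.degrees(np.arctan2(R[1,1],R[0,1])); d=R.T@(np.array([x,y,z])-s['position'])
    print('pos',s['position'].round(4),'yaw',y0.round(2),'q6',np.degrees(s['qpos'][5]).round(1),'rows:',(d/.04).round(3),'turn',round((y0-yw)/10,3))
E
python3 -c "
from h import *
to(.45,-.367,.231,-94.3)"
```

```text
pos [0.1817 0.5451 0.2306] yaw 71.56 q6 -6.9 rows: [-1.3576e+01 -1.9510e+01  1.6000e-02] turn 16.586
```

{"method": "play_rows", "body": {"motion": [[-0.9, -1.15, 0, 1, 85], [-1.8, -2.3, 0, 2, 85], [-2.8, -3.5, 0, 3, 85], [-3.8, -4.7, 0, 4, 85], [-4.7, -5.8, 0, 5, 85]]}}

```text
clock: 0.78
position: [0.2871, 0.264, 0.2312]
ee_rot: [0.0, 0.565, 0.825, 0.0]
contact_force: [0.6, -0.0, 0.0]
width: 0.0849
gripper_force: 0.0
```

```bash
python3 -c "
from h import *
to(.47,-.367,.231,-94.3)"
```

```text
pos [0.2871 0.264  0.2312] yaw 21.25 q6 11.1 rows: [-1.6359e+01 -1.4570e+00  1.0000e-02] turn 11.555
```

{"method": "play_rows", "body": {"motion": [[-1.5, -0.1, 0, 1, 85], [-3, -0.2, 0, 2, 85], [-4.5, -0.3, 0, 3, 85], [-6, -0.4, 0, 4, 85], [-7.5, -0.6, 0, 5, 85]]}}

```text
clock: 1.4
position: [0.3751, -0.0238, 0.2314]
ee_rot: [0.0, 0.861, 0.509, 0.001]
contact_force: [1.8, 0.3, -0.3]
width: 0.0853
gripper_force: 0.0
```

```bash
python3 -c "
from h import *
to(.47,-.367,.231,-94.3)"
```

```text
pos [ 0.3751 -0.0238  0.2314] yaw -28.79 q6 14.5 rows: [-6.377  6.211  0.01 ] turn 6.551
```

{"method": "play_rows", "body": {"motion": [[-1.1, 1, 0, 1, 85], [-2.1, 2.1, 0, 2, 85], [-3.2, 3.1, 0, 3, 85], [-4.3, 4.1, 0, 4, 85], [-5.3, 5.2, 0, 5, 85]]}}

```text
clock: 2.02
position: [0.4566, -0.3093, 0.231]
ee_rot: [-0.0, 0.995, 0.097, -0.0]
contact_force: [0.9, 0.5, 0.0]
width: 0.085
gripper_force: 0.0
```

```bash
python3 -c "
from h import *
to(.47,-.367,.231,-94.3)"
```

```text
pos [ 0.4566 -0.3093  0.231 ] yaw -78.82 q6 37.5 rows: [0.048 1.481 0.   ] turn 1.548
```

{"method": "play_rows", "body": {"motion": [[0, 0.8, 0, 0.8, 85], [0, 1.5, 0, 1.55, 85], [0, 1.5, 0, 1.55, 85]]}}

```text
clock: 2.4
position: [0.4688, -0.3679, 0.2303]
ee_rot: [-0.0, 0.999, -0.035, -0.0]
contact_force: [-0.2, 0.2, -0.4]
width: 0.0852
gripper_force: 0.0
```

```bash
python3 - <<'E'
from h import *
c=cam("wrist"); cv2.imwrite("pics/w1.png",c['img'][...,::-1]); np.savez("w1.npz",**c); print((-c['R'].T@c['t']).round(4),c['R'].round(3)); print(manip.get_state()['position'])
E
```

```text
[ 0.5453 -0.3725  0.3731] [[-0.07  -0.998 -0.001]
 [-0.952  0.067  0.298]
 [-0.297  0.022 -0.955]]
[ 0.46843992 -0.36624984  0.23041373]
```

View pics/w1.png

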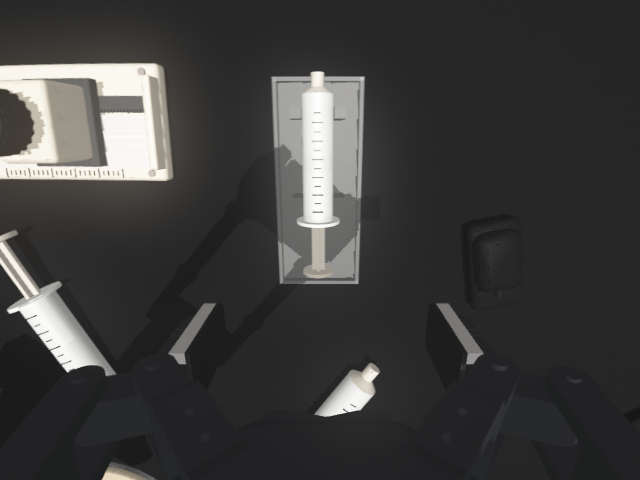

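The wrist view shows the syringe upright in the tray: tip (317,72), flange (318,221), thumb rest (318,271).

```bash
python3 - <<'E'
from h import *
c=dict(np.load("w1.npz")); im=c['img'].astype(int); g=im.min(-1)
mid=[]
for r in range(100,212,4):
    x=np.where(g[r,295:342]>185)[0]+295; mid.append(((x.min()+x.max())/2,r)); w=x.max()-x.min()
A=plane(c,mid,.038); p=np.polyfit(A[:,0],A[:,1],1); print('yaw',np.degrees(np.arctan(p[0])),'width',w)
print('tip,flange,thumb',plane(c,[(317.5,72),(318,221),(318,271)],.038).round(4))
P=pts(c); print('depth flange row',P[216:226,318].round(4)[::3], P[150,318])
T=plane(c,[(317.5,72),(318,221)],.038); print(np.polyval(p,.522))
E
```

```text
yaw -4.130407445714376 width 27
tip,flange,thumb [[ 0.5976 -0.3687  0.038 ]
 [ 0.4626 -0.3588  0.038 ]
 [ 0.4096 -0.3547  0.038 ]]
depth flange row [[ 0.4711 -0.3598  0.0531]
 [ 0.4685 -0.3596  0.054 ]
 [ 0.4653 -0.3594  0.0529]
 [ 0.4636 -0.3593  0.0575]] [ 0.53113869 -0.3643846   0.05203998]
-0.36287704461910864
```

```bash
python3 -c "
from h import *
to(.5215,-.3633,.018,-94.15)"
```

```text
pos [ 0.4684 -0.3662  0.2304] yaw -93.92 q6 49.2 rows: [ 1.325 -0.155  5.309] turn 0.023
```

{"method": "play_rows", "body": {"motion": [[1.33, -0.15, 1, 0, 48], [1.33, -0.15, 2.3, 0, 48], [1.33, -0.15, 3.6, 0, 48], [1.33, -0.15, 4.4, 0, 48], [1.33, -0.15, 4.4, 0, 48]]}}

```text
clock: 3.08
position: [0.5202, -0.3608, 0.0528]
ee_rot: [-0.002, 0.999, -0.033, -0.003]
contact_force: [-1.0, -0.4, 0.1]
width: 0.0479
gripper_force: 0.0
```

```bash
python3 -c "
from h import *
to(.5215,-.3633,.018,-94.15)
c=cam('wrist'); cv2.imwrite('pics/w2.png',c['img'][...,::-1])"
```

```text
pos [ 0.5202 -0.3608  0.0528] yaw -93.83 q6 52.8 rows: [0.041 0.065 0.868] turn 0.032
```

View pics/w2.png

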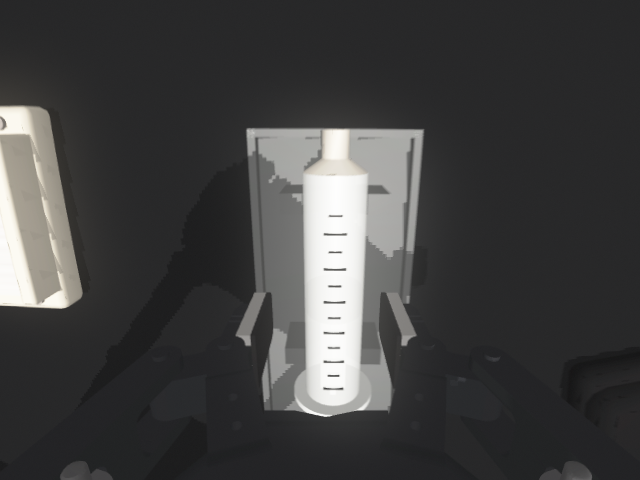

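The fingers straddle the barrel. The barrel centre (335) sits slightly right of the finger centre (325), which matches the computed +2.6 mm.

{"method": "play_rows", "body": {"motion": [[0.04, 0.06, 0.4, 0, 48], [0.04, 0.06, 0.86, 0, 48], [0.04, 0.06, 0.86, 0, 48]]}}

```text
clock: 3.5
position: [0.5234, -0.366, 0.0205]
ee_rot: [-0.0, 0.999, -0.034, -0.0]
contact_force: [0.1, 0.2, -0.3]
width: 0.0473
gripper_force: 0.0
```

{"method": "play_rows", "body": {"motion": [[0, 0, 0, 0, 20], [0, 0, 0, 0, 20], [0, 0, 0, 0, 20], [0, 0, 0, 0, 20], [0, 0, 0, 0, 20]], "newtons": 40}}

```text
clock: 4.12
position: [0.5243, -0.3646, 0.0222]
ee_rot: [-0.001, 0.999, -0.035, 0.001]
contact_force: [1.6, 5.1, 3.0]
width: 0.0279
gripper_force: 39.2
```

{"method": "play_rows", "body": {"motion": [[0, 0, -0.5, 0, 20], [0, 0, -1.7, 0, 20], [0, 0, -3, 0, 20], [0, 0, -4, 0, 20], [0, 0, -4, 0, 20]]}}

```text
clock: 4.75
position: [0.5258, -0.3682, 0.1862]
ee_rot: [0.003, 0.999, -0.034, 0.004]
contact_force: [0.7, -0.2, -1.0]
width: 0.0275
gripper_force: 39.7
```

```bash
cat > rel.py <<'E'
from h import *
# barrel shoulder (x=116.5) and axis of the held syringe relative to the TCP
s=manip.get_state(); c=cam("wrist"); im=c['img'].astype(int); 
cv2.imwrite("pics/held.png",c['img'][...,::-1]); P=pts(c)
z=s['position'][2]+.019
C=plane(c,[(335,150),(335,300)],z); print(C.round(3))
w,a,b,cc=s['ee_rot']; y0=np.arctan2(1-2*(a*a+cc*cc),2*(a*b-w*cc)); ex=np.array([-np.sin(y0),np.cos(y0)]); ey=np.array([np.cos(y0),np.sin(y0)])
d=P[...,:2]-s['position'][:2]; X=d@ex; Y=d@ey; Z=P[...,2]-s['position'][2]
m=(abs(Z-.026)<.015)&(X>.02)&(X<.12)&(abs(Y)<.03)
for lo in np.arange(.025,.1,.01):
    k=m&(X>lo)&(X<lo+.01); 
    if k.sum(): print(lo.round(3),k.sum(),'Y',Y[k].min().round(4),Y[k].max().round(4),'Ztop',np.percentile(Z[k],95).round(4))
print('tip X',X[m].max(), 'pos',s['position'].round(4),'yaw',np.degrees(y0))
E
python3 rel.py
```

```text
[[ 0.596 -0.375  0.205]
 [ 0.539 -0.372  0.205]]
0.025 1956 Y -0.0153 0.0132 Ztop 0.0312
0.035 2091 Y -0.0154 0.0133 Ztop 0.0313
0.045 2268 Y -0.0154 0.0133 Ztop 0.0314
0.055 1780 Y -0.0153 0.0133 Ztop 0.0297
0.065 879 Y -0.007 0.0049 Ztop 0.0231
tip X 0.07344187350863883 pos [ 0.5258 -0.3682  0.1862] yaw -93.93151626305786
```

View pics/held.png

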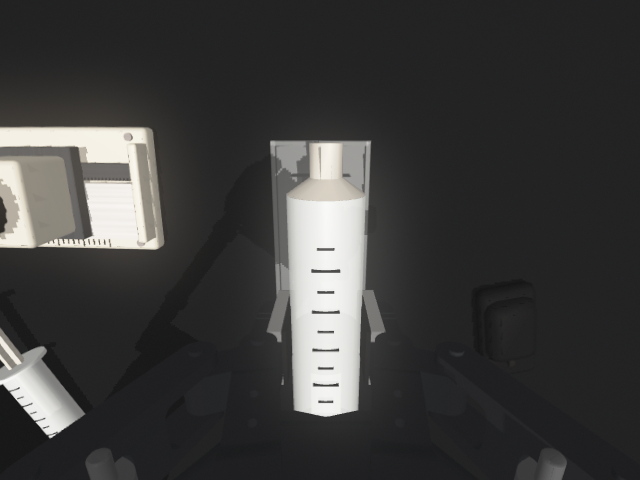

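Syringe is held level: tip 73 mm ahead of the TCP, so the flange is about 61 mm behind it, with the axis about 17 mm above the TCP. Next I swing round beside the pump to look at it.

```bash
python3 -c "
from h import *
to(.47,-.04,.22,-5.0)"
```

```text
pos [ 0.5244 -0.3671  0.1834] yaw -93.93 q6 52.7 rows: [-1.915 -8.061 -0.949] turn -8.893
```

{"method": "play_rows", "body": {"motion": [[-0.2, -0.9, -0.3, -1, 20], [-0.4, -1.8, -0.6, -2, 20], [-0.6, -2.7, -0.95, -3, 20], [-0.8, -3.6, -0.95, -4, 20], [-1, -4.5, -0.95, -5, 20]]}}

```text
clock: 5.42
position: [0.4949, -0.1824, 0.2173]
ee_rot: [-0.001, 0.919, 0.394, -0.001]
contact_force: [-0.4, 1.0, -0.7]
width: 0.0275
gripper_force: 39.8
```

```bash
python3 -c "
from h import *
to(.47,-.04,.22,-5.0)"
```

```text
pos [ 0.4949 -0.1824  0.2173] yaw -43.62 q6 15.8 rows: [ 2.147 -2.907 -0.06 ] turn -3.862
```

{"method": "play_rows", "body": {"motion": [[0.6, -0.8, 0, -1, 20], [1.2, -1.6, 0, -2, 20], [1.7, -2.3, 0, -3, 20], [2.15, -2.9, 0, -3.85, 20], [2.15, -2.9, 0, -3.85, 20]]}}

```text
clock: 6.05
position: [0.4706, -0.0397, 0.2174]
ee_rot: [-0.002, 0.739, 0.674, -0.001]
contact_force: [0.2, 0.1, -1.2]
width: 0.028
gripper_force: 39.7
```

```bash
python3 - <<'E'
from h import *
to(.47,-.04,.22,-5.0)
c=cam("wrist"); cv2.imwrite("pics/w3.png",c['img'][...,::-1]); np.savez("w3.npz",**c)
E
```

```text
pos [ 0.4706 -0.0397  0.2174] yaw -5.3 q6 -8.0 rows: [-0.009 -0.014 -0.064] turn -0.03
```

View pics/w3.png

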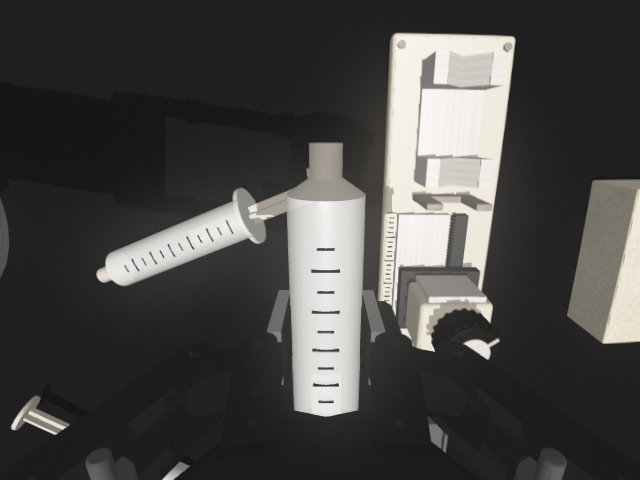

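The wrist view shows the pump clear on the right: base front edge at row 36 (cols 392–515), front V-block (463,68), rear V-block (455,172), retainer (452,200), knob (463,330).

```bash
python3 - <<'E'
from h import *
c=dict(np.load("w3.npz")); P=pts(c); im=c['img'].astype(int); z=P[...,2]; roi=np.zeros(z.shape,bool); roi[30:350,382:522]=1
b=roi&(abs(z-.024)<.006)&(im.min(-1)>60)
Q=P[b][:,:2]
# side edges of the base top, by ray onto z=.024
L=[];R=[]
for r in range(60,190,5):
    x=np.where((im[r,380:530].min(-1)>100))[0]+380; L.append((x.min(),r)); R.append((x.max(),r))
F=[]
for cx in range(410,500,6):
    y=np.where(im[20:60,cx].min(-1)>100)[0]+20; F.append((cx,y.min()))
L=plane(c,L,.024);R=plane(c,R,.024);F=plane(c,F,.024)
fl=np.polyfit(L[:,1],L[:,0],1);fr=np.polyfit(R[:,1],R[:,0],1);ff=np.polyfit(F[:,0],F[:,1],1)
print('yaw L,R,F',90-np.degrees(np.arctan([fl[0],fr[0]])),90+np.degrees(np.arctan(ff[0])))
th=np.radians(90-np.degrees(np.arctan((fl[0]+fr[0])/2))); ex=np.array([np.cos(th),np.sin(th)]);ey=np.array([-ex[1],ex[0]])
print('lat L,R',np.median(L[:,:2]@ey),np.median(R[:,:2]@ey),'front',np.median(F[:,:2]@ex))
lat=(np.median(L[:,:2]@ey)+np.median(R[:,:2]@ey))/2; o=ex*(np.median(F[:,:2]@ex)-.135)+ey*lat; print('seat',o,'v_gap',o+.059*ex,'th',np.degrees(th))
# check with depth
d=P[...,:2]-o; X=d@ex;Y=d@ey
v=roi&(abs(z-.065)<.003)&(X>0); 
for lo,hi in((0,.05),(.07,.13)):
    k=v&(X>lo)&(X<hi); print('V lips X',np.percentile(X[k],[2,98]).round(4),'Y',np.percentile(Y[k],[2,98]).round(4),k.sum())
k=roi&(z>.07)&(z<.08)&(X<0)&(X>-.03); print('ret',np.percentile(X[k],[2,98]),np.percentile(Y[k],[2,98]),z[k].max())
k=roi&(z>.09)&(z<.1)&(X<-.05);print('block front X',X[k].max(),'Y',Y[k].min(),Y[k].max())
k=roi&(z>.128)&(z<.14)&(X<-.05);print('knob', X[k].min(),X[k].max(),Y[k].min(),Y[k].max())
t=o+.061*ex; to(t[0],t[1],.12,np.degrees(th)-90)
E
```

```text
yaw L,R,F [84.47684142 84.53361345] 84.52209349187169
lat L,R -0.5279800659741125 -0.6376258743655943 front 0.16719310325497452
seat [ 0.5832076 -0.0237611] v_gap [0.58885715 0.03496779] th 84.50522607887125
V lips X [0.008  0.0312] Y [-0.0288  0.0268] 984
V lips X [0.0896 0.113 ] Y [-0.0287  0.0269] 1226
ret [-0.00985581 -0.00401428] [-0.02778884  0.02634367] 0.07608575616341422
block front X -0.07906499627198067 Y -0.03262498768611563 0.03136047922313786
knob -0.10672475115985072 -0.08277362490540056 -0.025634382187335956 0.022767001978706413
pos [ 0.4713 -0.0409  0.2177] yaw -5.4 q6 -8.0 rows: [2.216 2.754 2.436] turn 0.009
```

{"method": "play_rows", "body": {"motion": [[1.1, 1.2, 0, 0, 20], [2.25, 2.75, 0.6, 0, 20], [2.25, 2.77, 1.6, 0, 20], [2.25, 2.77, 2.44, 0, 20], [2.25, 2.77, 2.44, 0, 20]]}}

```text
clock: 6.72
position: [0.5888, 0.0367, 0.1174]
ee_rot: [-0.003, 0.74, 0.672, -0.003]
contact_force: [-0.7, -0.0, -0.8]
width: 0.028
gripper_force: 39.9
```

{"method": "play_rows", "body": {"motion": [[0, 0, 0, 0, 20]]}}

```text
clock: 6.85
position: [0.592, 0.0366, 0.122]
ee_rot: [0.001, 0.74, 0.672, 0.0]
contact_force: [0.3, -0.3, -1.6]
width: 0.0278
gripper_force: 39.9
```

```bash
cat > rel2.py <<'E'
from h import *
th=np.radians(84.5); ex=np.array([np.cos(th),np.sin(th)]);ey=np.array([-ex[1],ex[0]]); o=np.array([.5832076,-.0237611])+.0015*ex-.0008*ey
E
python3 - <<'E'
from rel2 import *
t=o+.0611*ex-.0005*ey; to(t[0],t[1],.053,-5.5)
s=manip.get_state(); print((s['position'][:2]-o)@ex,(s['position'][:2]-o)@ey,s['contact_force'])
for n in("scene","side"):
    c=cam(n); 
    box=(300,225,400,325) if n=="scene" else (300,215,390,300)
    i=c['img'][box[1]:box[3],box[0]:box[2],::-1]; cv2.imwrite(f"pics/{n}1.png",cv2.resize(i,None,fx=5,fy=5,interpolation=cv2.INTER_CUBIC))
a,b=cv2.imread("pics/scene1.png"),cv2.imread("pics/side1.png")
b=cv2.resize(b,(int(b.shape[1]*500/b.shape[0]),500)); a=cv2.resize(a,(400,400)); b=cv2.resize(b,(400,400)); cv2.imwrite("pics/both1.png",np.hstack([a,b]))
E
```

```text
pos [0.592  0.0366 0.122 ] yaw -5.52 q6 2.4 rows: [ 0.042 -0.043  1.726] turn -0.002
0.059446553482723555 -0.0021234506084028652 [ 0.31833301 -0.30866832 -1.6005309 ]
```

View pics/both1.png

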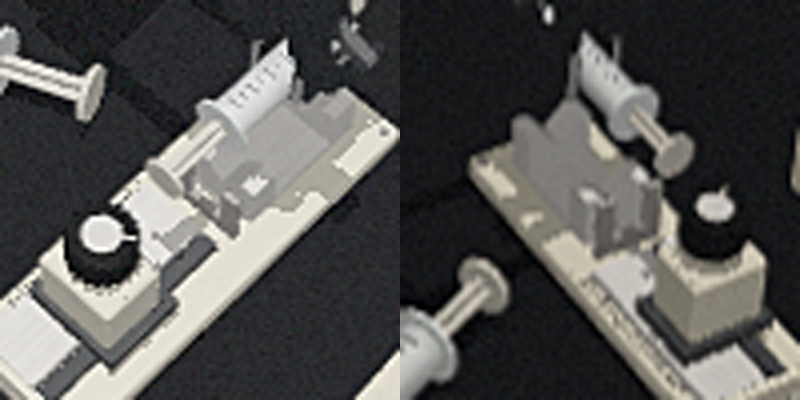

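Both views show the syringe held level above the V-blocks, tip ahead and thumb rest clear of the pusher block. Lowering it now.

{"method": "play_rows", "body": {"motion": [[0.04, -0.04, 0.5, 0, 20], [0.04, -0.04, 1, 0, 20], [0.04, -0.04, 1.4, 0, 20], [0.04, -0.04, 1.6, 0, 20], [0.04, -0.04, 1.6, 0, 20]]}}

```text
clock: 7.58
position: [0.5897, 0.0392, 0.0573]
ee_rot: [-0.0, 0.74, 0.673, -0.0]
contact_force: [-0.2, 0.2, -1.2]
width: 0.0279
gripper_force: 39.9
```

```bash
python3 - <<'E'
from rel2 import *
t=o+.0611*ex-.0005*ey
for i in range(2):
    cam("scene"); to(t[0],t[1],.052,-5.5)
s=manip.get_state(); print((s['position'][:2]-o)@ex,(s['position'][:2]-o)@ey,s['contact_force'])
E
```

```text
pos [0.59   0.0393 0.0577] yaw -5.44 q6 2.5 rows: [-0.02   0.013  0.142] turn 0.006
pos [0.5903 0.0392 0.058 ] yaw -5.44 q6 2.5 rows: [-0.019  0.007  0.149] turn 0.006
0.06186534772305661 -0.00020770989448139766 [-0.05174958 -0.41813885 -1.53440608]
```

{"method": "play_rows", "body": {"motion": [[-0.02, 0, 0.08, 0, 20], [-0.02, 0, 0.14, 0, 20], [-0.02, 0, 0.14, 0, 20]]}}

```text
clock: 8.05
position: [0.5898, 0.0384, 0.0523]
ee_rot: [0.0, 0.74, 0.673, 0.0]
contact_force: [-1.3, -1.0, 2.4]
width: 0.0276
gripper_force: 40.3
```

```bash
python3 - <<'E'
from rel2 import *
cam("scene"); s=manip.get_state(); print(s['position'],(s['position'][:2]-o)@ex,(s['position'][:2]-o)@ey,s['contact_force'],s['moment'])
E
```

```text
[0.58987786 0.03845286 0.0522505 ] 0.061066860272918085 0.00012339313555236714 [-1.37457052 -1.13758193  3.59965615] [-0.01202162  0.05834077  0.00185276]
```

Light contact of about 4 N: the barrel is touching the Vs. Opening gently.

{"method": "play_rows", "body": {"motion": [[0, 0, 0.02, 0, 32], [0, 0, 0.02, 0, 40], [0, 0, 0.02, 0, 50], [0, 0, 0.02, 0, 56], [0, 0, 0.02, 0, 56]]}}

```text
clock: 8.72
position: [0.5896, 0.0385, 0.0509]
ee_rot: [-0.0, 0.74, 0.673, 0.0]
contact_force: [0.3, -0.8, 0.0]
width: 0.0558
gripper_force: 0.0
```

{"method": "play_rows", "body": {"motion": [[0, 0, -0.5, 0, 56], [0, 0, -1.5, 0, 56], [0, 0, -2.8, 0, 56], [0, 0, -4, 0, 56], [0, 0, -4, 0, 56]]}}

```text
clock: 9.35
position: [0.5923, 0.0384, 0.2157]
ee_rot: [0.003, 0.74, 0.673, 0.004]
contact_force: [0.8, -0.9, 0.6]
width: 0.0563
gripper_force: 0.0
```

```bash
python3 - <<'E'
from rel2 import *
t=o-.109*ex
to(t[0],t[1],.212,-5.5)
E
```

```text
pos [0.5923 0.0384 0.2157] yaw -5.43 q6 2.4 rows: [-4.257 -0.063  0.089] turn 0.007
```

{"method": "play_rows", "body": {"motion": [[-1.4, 0, 0, 0, 75], [-2.9, -0.04, 0, 0, 75], [-2.9, -0.04, 0, 0, 75], [-2.9, -0.04, 0, 0, 75]]}}

```text
clock: 9.85
position: [0.5764, -0.0766, 0.2098]
ee_rot: [-0.001, 0.74, 0.672, -0.0]
contact_force: [-0.5, 1.0, -0.9]
width: 0.075
gripper_force: 0.0
```

```bash
python3 - <<'E'
from rel2 import *
c=cam("wrist"); cv2.imwrite("pics/w4.png",c['img'][...,::-1]); np.savez("w4.npz",**c)
P=pts(c); z=P[...,2]; d=P[...,:2]-o; X=d@ex;Y=d@ey
for lo in (.032,.04,.05,.06,.07,.08):
    k=(X>lo)&(X<lo+.008)&(abs(Y)<.016)&(z>.05); print(lo,k.sum(),z[k].max() if k.sum() else '', (Y[k].min()+Y[k].max())/2 if k.sum() else '')
k=(z>.128)&(z<.14)&(abs(Y)<.04)&(X<-.07); print('knob X',np.percentile(X[k],[1,99]),'Y',np.percentile(Y[k],[1,99]),P[k].mean(0))
k=(z>.09)&(z<.1)&(abs(Y)<.04)&(X<-.05);print('block top X',np.percentile(X[k],[1,99]),np.percentile(Y[k],[1,99]))
k=(z>.07)&(z<.092)&(abs(Y)<.02)&(X<-.03)&(X>-.07);print('thumb X',np.percentile(X[k],[1,99]) if k.sum() else '',k.sum())
k=(z>.083)&(z<.1)&(X>-.03)&(X<.02);print('flange X',np.percentile(X[k],[1,50,99]) if k.sum() else '',Y[k].mean(),z[k].max())
E
```

```text
0.032 412 0.08418551543739879 0.00011040416296540304
0.04 453 0.0847165400982589 -0.00034360673353015913
0.05 458 0.08635392030282348 -0.0003494568261657753
0.06 459 0.08484157914611744 -0.0002952204332972337
0.07 471 0.08434770053279092 -0.0002767246243618503
0.08 498 0.08525198521232052 -4.652057627614354e-05
knob X [-0.130082   -0.08587819] Y [-0.02322084  0.02258786] [ 0.57432269 -0.128298    0.13488404]
block top X [-0.13331378 -0.08114137] [-0.03196685  0.03120083]
thumb X [-0.05448406 -0.0300743 ] 505
flange X [-0.00078126  0.00108507  0.0195968 ] -7.905063123434033e-05 0.09059289129176931
```

View pics/w4.png

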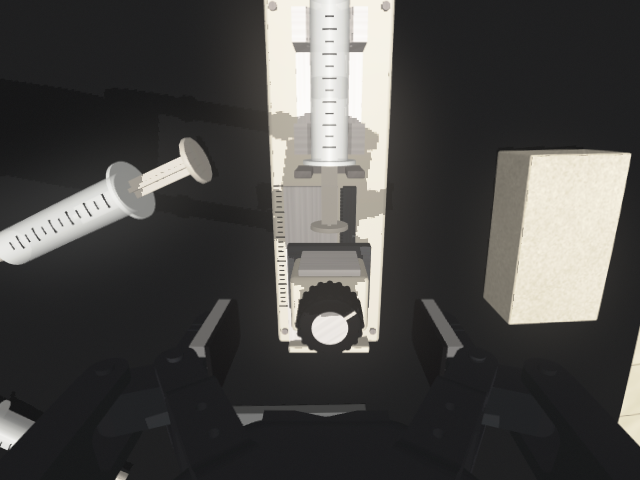

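The wrist view shows the syringe seated in both Vs, its flange (329,163) ahead of the retainer and its thumb rest (329,226) short of the pusher (330,250). Depth puts y near 0 and the top level. The gap is about 26 mm, or 2.6 rad. Next: turn the gripper back and go to the knob at (330,322).

```bash
python3 - <<'E'
from rel2 import *
t=o-.1085*ex-.0002*ey
to(t[0],t[1],.18,87)
E
```

```text
pos [ 0.5766 -0.076   0.21  ] yaw -5.43 q6 -9.0 rows: [-1.359  0.065  0.748] turn -9.243
```

{"method": "play_rows", "body": {"motion": [[-0.3, 0, 0, -1, 85], [-0.6, 0, 0, -2, 85], [-0.9, 0.05, 0.3, -3, 85], [-1.2, 0.06, 0.5, -4, 85], [-1.36, 0.06, 0.75, -5, 85]]}}

```text
clock: 10.52
position: [0.5745, -0.13, 0.1803]
ee_rot: [-0.0, 0.383, 0.924, 0.0]
contact_force: [-0.1, -0.7, -1.1]
width: 0.0848
gripper_force: 0.0
```

{"method": "play_rows", "body": {"motion": [[0, 0, 0, -1, 85], [0, 0, 0, -2, 85], [0, 0, 0, -3, 85], [0, 0, 0, -4.2, 85], [0, 0, 0, -4.2, 85]]}}

```text
clock: 11.15
position: [0.5744, -0.1296, 0.1806]
ee_rot: [-0.0, 0.029, 1.0, 0.0]
contact_force: [0.1, 0.3, -0.2]
width: 0.0849
gripper_force: 0.0
```

```bash
python3 - <<'E'
from rel2 import *
t=o-.1085*ex-.0002*ey
cam("scene");to(t[0],t[1],.110,87)
E
```

```text
pos [ 0.5744 -0.1298  0.1806] yaw 86.59 q6 -106.1 rows: [ 0.009 -0.014  1.766] turn -0.041
```

{"method": "play_rows", "body": {"motion": [[0.01, -0.01, 0.6, 0, 85], [0.01, -0.01, 1.2, 0, 85], [0.01, -0.01, 1.75, 0, 85], [0.01, -0.01, 1.75, 0, 85]]}}

```text
clock: 11.7
position: [0.5725, -0.1305, 0.1092]
ee_rot: [-0.002, 0.031, 1.0, 0.001]
contact_force: [-0.6, -0.3, 0.0]
width: 0.0853
gripper_force: 0.0
```

{"method": "play_rows", "body": {"motion": [[0, 0, 0, 0, 40], [0, 0, 0, 0, 40], [0, 0, 0, 0, 40], [0, 0, 0, 0, 40], [0, 0, 0, 0, 40]], "newtons": 40}}

```text
clock: 12.32
position: [0.5746, -0.1323, 0.1124]
ee_rot: [0.001, 0.03, 1.0, -0.001]
contact_force: [-0.5, -1.6, 6.1]
width: 0.0448
gripper_force: 40.9
```

```bash
python3 - <<'E'
from rel2 import *
s=manip.get_state();print(s['position'],(s['position'][:2]-o)@ex,(s['position'][:2]-o)@ey,s['contact_force'],s['moment'],s['width'])
t=o-.082*ex; to(t[0],t[1],.110,87-150)
E
```

```text
[ 0.57458944 -0.13229556  0.11238766] -0.11036079826083729 -0.0010240800068477593 [-0.5112024  -1.60015258  6.06178046] [-0.26563423  0.18300095  0.03113215] 0.044782561416639714
pos [ 0.5746 -0.1323  0.1124] yaw 86.56 q6 -106.2 rows: [0.    0.71  0.059] turn 14.956
```

{"method": "play_rows", "body": {"motion": [[0, 0.044, 0, 1, 40], [0, 0.087, 0, 2, 40], [0, 0.131, 0, 3, 40], [-0.01, 0.175, 0, 4, 40], [-0.01, 0.218, 0, 5, 40]]}}

```text
clock: 12.95
position: [0.575, -0.1243, 0.1124]
ee_rot: [0.001, 0.452, 0.892, -0.001]
contact_force: [-2.0, -3.8, 6.6]
width: 0.0446
gripper_force: 41.0
```

```bash
cat > st.py <<'E'
from rel2 import *
c=cam("side")
s=manip.get_state();p=s['position'][:2]-o;print(s['position'].round(4),'X',(p@ex).round(4),'Y',(p@ey).round(4),'F',(s['contact_force'][:2]@ex).round(2),(s['contact_force'][:2]@ey).round(2),s['contact_force'][2].round(2),'M',s['moment'].round(2),s['width'].round(4))
w,a,b,cc=s['ee_rot']; print('yaw',np.degrees(np.arctan2(1-2*(a*a+cc*cc),2*(a*b-w*cc))).round(2))
E
python3 st.py
```

```text
Traceback (most recent call last):
  File "st.py", line 3, in <module>
    s=manip.get_state();p=s['position'][:2]-o;print(s['position'].round(4),'X',(p@ex).round(4),'Y',(p@ey).round(4),'F',(s['contact_force'][:2]@ex).round(2),(s['contact_force'][:2]@ey).round(2),s['contact_force'][2].round(2),'M',s['moment'].round(2),s['width'].round(4))
                                                                                                                                                                                                                                                         ^^^^^^^^^^^^^^^^
AttributeError: 'float' object has no attribute 'round'
```

{"method": "play_rows", "body": {"motion": [[0.032, 0.029, 0, 1, 40], [0.065, 0.058, 0, 2, 40], [0.097, 0.088, 0, 3, 40], [0.13, 0.117, 0, 4, 40], [0.162, 0.146, 0, 5, 40]]}}

```text
clock: 13.62
position: [0.575, -0.1158, 0.1124]
ee_rot: [0.001, 0.786, 0.618, -0.001]
contact_force: [-3.4, -3.3, 6.9]
width: 0.0449
gripper_force: 41.2
```

```bash
sed -i "s/,s\['width'\].round(4)/,s['width']/" st.py; cat >> st.py <<'E'
c=cam("scene"); P=pts(c); z=P[...,2]; d=P[...,:2]-o; X=d@ex;Y=d@ey; b=np.zeros(z.shape,bool); b[200:360,260:430]=1
k=b&(z>.086)&(z<.1)&(abs(Y)<.033)&(X<-.03)&(X>-.15); print('block',np.percentile(X[k],[1,99]).round(4) if k.sum() else '',k.sum())
k=b&(z>.058)&(z<.084)&(abs(Y)<.016)&(X<-.02)&(X>-.062); print('thumb',np.percentile(X[k],[1,5,50]).round(4) if k.sum() else '',k.sum())
i=c['img'][230:330,290:410,::-1]; cv2.imwrite("pics/st.png",cv2.resize(i,None,fx=6,fy=6,interpolation=cv2.INTER_CUBIC))
E
python3 st.py
```

```text
[ 0.575  -0.1157  0.1124] X -0.0938 Y 0.0002 F -4.97 3.31 7.32 M [-0.73  0.67 -0.25] 0.044601887717182424
yaw -13.97
block [-0.1233 -0.0806] 174
thumb [-0.0407 -0.0398 -0.0294] 36
```

{"method": "play_rows", "body": {"motion": [[0.043, -0.006, 0, 1, 40], [0.086, -0.013, 0, 2, 40], [0.129, -0.019, 0, 3, 40], [0.172, -0.026, 0, 4, 40], [0.172, -0.026, 0, 4, 40]]}}

```text
clock: 14.35
position: [0.5751, -0.1084, 0.1123]
ee_rot: [0.001, 0.95, 0.313, -0.001]
contact_force: [-5.6, -3.2, 8.6]
width: 0.0447
gripper_force: 41.3
```

```bash
python3 st.py; python3 - <<'E'
from rel2 import *
c=cam("wrist"); cv2.imwrite("pics/w5.png",c['img'][...,::-1])
a=cv2.imread("pics/st.png"); b=c['img'][...,::-1]
cv2.imwrite("pics/comb.png",np.hstack([cv2.resize(a,(400,333)),cv2.resize(b,(400,333))]))
E
```

```text
[ 0.5751 -0.1084  0.1124] X -0.0865 Y 0.0008 F -3.59 4.68 9.56 M [-0.44  0.8  -0.26] 0.044588644562041056
yaw -53.47
block [-0.1165 -0.0621] 207
thumb [-0.0537 -0.0507 -0.0353] 52
```

View pics/comb.png

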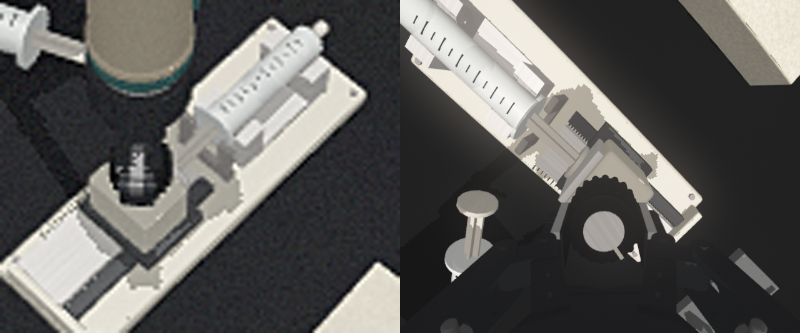

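The scene crop and the wrist view both show the pusher nearly at the thumb rest, with the syringe still seated. I'll measure the remaining gap with wrist depth.

```bash
cat > prof.py <<'E'
from rel2 import *
c=cam("wrist"); P=pts(c); z=P[...,2]; d=P[...,:2]-o; X=d@ex;Y=d@ey
for x in np.arange(-.070,.004,.002):
    k=(X>x)&(X<x+.002)&(abs(Y)<.008); print(round(x*1000),k.sum(),(np.percentile(z[k],[10,90])*1000).round(1) if k.sum() else '',end=' | ')
print(manip.get_state()['effort'][5])
E
python3 prof.py
```

```text
-70 519 [135.  194.6] | -68 230 [134.4 186.1] | -66 830 [134.3 209.6] | -64 1578 [125.4 209.5] | -62 2238 [116.7 208.6] | -60 1721 [162.9 209.6] | -58 1373 [ 83.2 208.1] | -56 494 [181.1 194.4] | -54 261 [ 82.2 185.7] | -52 221 [32.4 83.8] | -50 133 [32.1 74.5] | -48 138 [31.9 74.7] | -46 133 [32.3 74.4] | -44 139 [32.1 74.7] | -42 134 [31.9 74.5] | -40 142 [31.9 74.4] | -38 137 [31.9 74.5] | -36 141 [31.8 74.4] | -34 140 [31.9 74.9] | -32 143 [32.  74.5] | -30 140 [32.1 74.2] | -28 147 [32.  74.3] | -26 133 [31.2 74.5] | -24 148 [23.8 74.4] | -22 152 [24.  74.4] | -20 155 [23.7 74.8] | -18 150 [23.8 74.4] | -16 153 [23.8 74.5] | -14 160 [24.  74.5] | -12 170 [27.5 74.2] | -10 147 [37.9 74.5] | -8 138 [37.9 74.5] | -6 98 [68.8 74.7] | -4 136 [24.  74.8] | -2 414 [51.  89.2] | 0 164 [24.4 89.6] | 2 61 [24.2 82.8] | 4 137 [80.8 83.3] | -0.22536023519933224
```

```bash
cat > prof.py <<'E'
from rel2 import *
c=cam("wrist"); P=pts(c); z=P[...,2]; d=P[...,:2]-o; X=d@ex;Y=d@ey
for lo,hi,ym in((.092,.1,.03),(.076,.087,.014),(.086,.092,.03),(.050,.074,.016)):
    k=(z>lo)&(z<hi)&(abs(Y)<ym)&(X>-.1)&(X<-.03); h,e=np.histogram(X[k],np.arange(-.072,-.04,.001)); print(lo,hi,dict(zip((e*1000).round().astype(int).tolist(),h.tolist())))
E
python3 prof.py
```

```text
0.092 0.1 {-72: 61, -71: 72, -70: 84, -69: 74, -68: 83, -67: 98, -66: 122, -65: 153, -64: 224, -63: 152, -62: 191, -61: 188, -60: 200, -59: 200, -58: 218, -57: 41, -56: 0, -55: 0, -54: 0, -53: 0, -52: 0, -51: 0, -50: 0, -49: 0, -48: 0, -47: 0, -46: 0, -45: 0, -44: 0, -43: 0, -42: 0}
0.076 0.087 {-72: 0, -71: 0, -70: 0, -69: 0, -68: 0, -67: 0, -66: 0, -65: 0, -64: 0, -63: 0, -62: 0, -61: 0, -60: 0, -59: 0, -58: 49, -57: 91, -56: 0, -55: 48, -54: 93, -53: 93, -52: 92, -51: 84, -50: 0, -49: 0, -48: 0, -47: 0, -46: 0, -45: 1, -44: 0, -43: 0, -42: 0}
0.086 0.092 {-72: 0, -71: 0, -70: 0, -69: 0, -68: 0, -67: 0, -66: 0, -65: 0, -64: 25, -63: 11, -62: 5, -61: 5, -60: 4, -59: 7, -58: 63, -57: 84, -56: 0, -55: 0, -54: 0, -53: 0, -52: 0, -51: 0, -50: 0, -49: 0, -48: 0, -47: 0, -46: 0, -45: 0, -44: 0, -43: 0, -42: 0}
0.05 0.074 {-72: 0, -71: 0, -70: 0, -69: 0, -68: 0, -67: 0, -66: 0, -65: 0, -64: 0, -63: 0, -62: 0, -61: 0, -60: 0, -59: 0, -58: 43, -57: 129, -56: 0, -55: 3, -54: 8, -53: 7, -52: 8, -51: 102, -50: 36, -49: 32, -48: 35, -47: 32, -46: 38, -45: 33, -44: 37, -43: 34, -42: 33}
```

The pusher face is at −56.2 mm and the thumb rest's rear at −54.5 mm, so about 1.8 mm remains. Advancing 20° (3.5 mm).

{"method": "play_rows", "body": {"motion": [[0.015, -0.016, 0, 0.5, 40], [0.029, -0.032, 0, 1, 40], [0.044, -0.049, 0, 1.5, 40], [0.058, -0.065, 0, 2, 40], [0.058, -0.065, 0, 2, 40]]}}

```text
clock: 15.22
position: [0.5753, -0.1047, 0.1123]
ee_rot: [0.001, 0.99, 0.144, -0.001]
contact_force: [-5.0, -2.3, 8.8]
width: 0.0448
gripper_force: 41.3
```

```bash
python3 prof.py; python3 st.py
```

```text
0.092 0.1 {-72: 58, -71: 55, -70: 58, -69: 57, -68: 57, -67: 69, -66: 81, -65: 77, -64: 79, -63: 84, -62: 96, -61: 117, -60: 89, -59: 100, -58: 128, -57: 146, -56: 146, -55: 149, -54: 79, -53: 0, -52: 0, -51: 0, -50: 0, -49: 0, -48: 0, -47: 0, -46: 0, -45: 0, -44: 0, -43: 0, -42: 0}
0.076 0.087 {-72: 0, -71: 0, -70: 0, -69: 0, -68: 0, -67: 0, -66: 0, -65: 0, -64: 0, -63: 0, -62: 0, -61: 0, -60: 0, -59: 0, -58: 0, -57: 0, -56: 0, -55: 0, -54: 42, -53: 87, -52: 88, -51: 86, -50: 48, -49: 0, -48: 0, -47: 0, -46: 0, -45: 0, -44: 0, -43: 1, -42: 0}
0.086 0.092 {-72: 0, -71: 0, -70: 0, -69: 0, -68: 0, -67: 0, -66: 0, -65: 0, -64: 0, -63: 0, -62: 0, -61: 2, -60: 16, -59: 6, -58: 7, -57: 6, -56: 8, -55: 6, -54: 4, -53: 0, -52: 0, -51: 0, -50: 0, -49: 0, -48: 0, -47: 0, -46: 0, -45: 0, -44: 0, -43: 0, -42: 0}
0.05 0.074 {-72: 0, -71: 0, -70: 0, -69: 0, -68: 0, -67: 0, -66: 0, -65: 0, -64: 0, -63: 0, -62: 0, -61: 0, -60: 0, -59: 0, -58: 0, -57: 0, -56: 0, -55: 0, -54: 8, -53: 8, -52: 6, -51: 7, -50: 10, -49: 31, -48: 32, -47: 34, -46: 33, -45: 33, -44: 33, -43: 37, -42: 31}
[ 0.5753 -0.1046  0.1124] X -0.0828 Y 0.0009 F -3.03 4.89 8.84 M [-0.32  0.79 -0.22] 0.04444580598745365
yaw -73.47
block [-0.1134 -0.0572] 164
thumb [-0.0466 -0.0448 -0.0324] 46
```

The pusher is bearing on the thumb rest, pushed in about 1 mm. Releasing and backing off.

{"method": "play_rows", "body": {"motion": [[0, 0, 0, 0, 55], [0, 0, 0, 0, 70], [0, 0, 0, 0, 75], [0, 0, 0, 0, 75]]}}

```text
clock: 15.88
position: [0.5765, -0.1037, 0.1107]
ee_rot: [-0.0, 0.99, 0.144, -0.0]
contact_force: [0.7, 0.2, -0.8]
width: 0.075
gripper_force: 0.0
```

{"method": "play_rows", "body": {"motion": [[0, 0, -0.5, 0, 75], [0, 0, -1.2, 0, 75], [0, 0, -2, 0, 75], [0, 0, -2.5, 0, 75], [0, 0, -2.5, 0, 75]]}}

```text
clock: 16.5
position: [0.5776, -0.104, 0.2125]
ee_rot: [0.001, 0.99, 0.144, 0.002]
contact_force: [-0.2, 0.5, -0.2]
width: 0.0749
gripper_force: 0.0
```

```bash
cat >> prof.py <<'E'
k=(z>.083)&(z<.1)&(abs(Y)<.02)&(X>-.02)&(X<.006); print('flange',np.percentile(X[k],[2,50,98]),Y[k].mean(),z[k].max())
for lo in (.03,.04,.05,.06,.07,.08,.1): 
    k=(X>lo)&(X<lo+.008)&(abs(Y)<.016)&(z>.07)&(z<.1)
    if k.sum()>20: print(lo,z[k].max().round(4),((Y[k].min()+Y[k].max())/2).round(4))
E
python3 prof.py; python3 -c "
from h import *
print(manip.get_state())"
```

```text
0.092 0.1 {-72: 22, -71: 22, -70: 20, -69: 21, -68: 19, -67: 26, -66: 29, -65: 29, -64: 35, -63: 37, -62: 43, -61: 52, -60: 43, -59: 47, -58: 67, -57: 80, -56: 82, -55: 82, -54: 47, -53: 0, -52: 0, -51: 0, -50: 0, -49: 0, -48: 0, -47: 0, -46: 0, -45: 0, -44: 0, -43: 0, -42: 0}
0.076 0.087 {-72: 0, -71: 0, -70: 0, -69: 0, -68: 0, -67: 0, -66: 0, -65: 0, -64: 0, -63: 0, -62: 0, -61: 0, -60: 0, -59: 0, -58: 0, -57: 0, -56: 0, -55: 0, -54: 16, -53: 38, -52: 40, -51: 39, -50: 25, -49: 0, -48: 0, -47: 0, -46: 0, -45: 0, -44: 0, -43: 0, -42: 0}
0.086 0.092 {-72: 0, -71: 0, -70: 0, -69: 0, -68: 0, -67: 0, -66: 0, -65: 0, -64: 0, -63: 0, -62: 0, -61: 0, -60: 4, -59: 1, -58: 2, -57: 0, -56: 1, -55: 2, -54: 4, -53: 0, -52: 0, -51: 0, -50: 0, -49: 0, -48: 0, -47: 0, -46: 0, -45: 0, -44: 0, -43: 0, -42: 0}
0.05 0.074 {-72: 0, -71: 0, -70: 0, -69: 0, -68: 0, -67: 0, -66: 0, -65: 0, -64: 0, -63: 0, -62: 0, -61: 0, -60: 0, -59: 0, -58: 0, -57: 0, -56: 0, -55: 0, -54: 3, -53: 4, -52: 2, -51: 2, -50: 8, -49: 12, -48: 16, -47: 15, -46: 14, -45: 13, -44: 16, -43: 16, -42: 16}
flange [-0.00036927  0.0008
[... 187 characters left out ...]
851 -0.0008
{'clock': 16.55, 'qpos': array([-2.96936630e-01,  3.03413137e-01,  1.51607005e+00,  1.53036995e-04,
        1.32114016e+00,  9.84686202e-01]), 'qd': array([-0.00035936,  0.01862768,  0.03220936, -0.00082615,  0.00013655,
        0.00051424]), 'effort': array([ 1.81383040e-02, -4.41626287e+01, -2.51388198e+01,  2.81157823e-03,
       -3.26850009e-02,  4.95705194e-05]), 'position': array([ 0.57663542, -0.10380793,  0.21104909]), 'ee_rot': array([1.40056213e-04, 9.89568133e-01, 1.44064811e-01, 4.69862727e-04]), 'contact_force': array([-0.46139021, -0.39322171, -0.20158297]), 'moment': array([ 0.04727294,  0.02966791, -0.01429122]), 'gripper_force': 0.0, 'width': 0.07491580093603632}
```

```bash
python3 -c "
from rig import manip
print(manip.sign_off())"
```

```text
the job is handed in; nothing more can be done
None
```

The job is handed in at about 16.5 s on the robot's clock: the syringe is seated in both V-blocks and released, and the pusher plate bears on its thumb rest with the plunger in by about 1 mm (measured by wrist depth; no verdict was shown).

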